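True up a paper cassette's side guide with a square

ROBOT

A 6-joint arm with a two-finger parallel gripper is mounted at the origin on the work surface. World frame = base frame: x ahead of the robot, y to its left, z up, the work surface at z = 0. Lengths are in m, angles in degrees, forces in N, time in s.
With the tool pointing down it reaches from about 0.325 to 0.775 m from the base axis. Payload 5.5 kg.
Tool frame: the origin (TCP) lies at the very end of the fingers, on their centre line; the grasp point (between the pads) lies 19 mm behind it (env.grasp_offset is the distance from the TCP to the grasp point, in m); z points along the fingers, y is the line along which they close (so a half turn about z gives the same grasp; the last joint's range is limited). The gripper opens to 85 mm and grips with 20 to 120 N. Pads are 22 mm wide; open, the fingers measure 114 mm over their backs; the gripper's body (76 mm by 85 mm) begins 54 mm behind the grasp point. The pads swing forward as they close: fully open they stand 13 mm farther back than shut.
Start: joints at [68.543, 5.22, 70.514, -0, 104.267, -3.249], TCP at [0.187, 0.57, 0.231] pointing down, gripper open.
Joint ranges: [-164.24, 164.24], [-49.07, 125.15], [9.68, 141.18], [-86.29, 266.29], [3.28, 154.24], [-151.56, 151.56]. Speed limits (degrees/s): [147.25, 147.25, 172.46, 180, 180, 180].

INTERFACE

Orientations are given as [roll, pitch, yaw] about the fixed x, y, z axes, in that order (R = Rz(yaw) Ry(pitch) Rx(roll)).
In Python, from station import env, cams, job gives the robot as it stands.
- The arm moves only by the tool move_arm, never from a script. Its arguments are lists of equal length, an entry for each row: "linear": the shift along the tool's x, y, z in m, a list of three; "delta_rot": the turn, a rotation vector about the tool's x, y, z in rad, a list of three; "claw": the finger opening in m, from 0 to 0.0854. A call has exactly 8 rows; each row shifts and turns the commanded pose from where the row before left it, along the tool's axes as they then stand; what a row does not reach is not made up. A row lasts 1/8 s, in which the tool goes at most 62.5 mm and 10.7 degrees, less where a joint would pass 70% of its speed; a pose out of reach is approached as far as the arm can. A call is refused whole if a number of a shift passes 0.0625 or a number of a turn 0.188, either way. A call with a gripper value outside its range is refused whole. The fingers move at their own pace and stop on an object; "squeeze" is the grip in N (left out, the last holds). Time passes only in rows, so rows that do not move let the fingers close, or fill a call up. It gives the time, the measured TCP pose, the force, the opening and the grip force at its end, in the units of the state.
- env.sense(): the state, without advancing time (a new reading comes with each control period).
- cams.camera(name): name is "scene" or "top" or "wrist"; returns the picture (480x640x3 uint8, red, green, blue); there is no depth.
- cams.camera_model(name): a dict with "intrinsics" (3x3 intrinsics, pixels), "k1" (the pictures are not rectified: a ray, as slopes to the right and down, at radius r is drawn at 1 + k1 r^2 times it, then the intrinsics apply), "T" (4x4, takes a point from camera to world coordinates); the wrist camera has in their place "hand_eye" (4x4, takes a point from camera to tool coordinates, whose origin is the TCP and whose axes are the flange's). Camera axes: x right, y up, looking along -z (the intrinsics and any distortion apply to the point x, -y, -z); pixel columns grow to the right and rows downward; lengths in m; the calibration is good to about 2 mm. A picture is of the moment at which its call begins: read the wrist's pose just before it. camera_model takes no time and is no camera call.
- job.finish_job(): hands the job in; it is judged then, once.
The state is a dict: "clock": time; "qpos": joint angles; "qd": joint speeds; "joint_efforts": joint torques, N m; "ee_pos": TCP position; "orientation": TCP orientation; "wrist_force": force on the tool from outside, world axes, zero at the start; "torque": the same for the moment, N m; "gripper_width": finger opening in m; "grip_force": force on a finger pad.
Only numpy, scipy, OpenCV 4.12 (cv2) and the standard library are available. Lean on these libraries where they do the work, as an engineer would, in place of code of your own. Each camera call takes 0.05 s, during which the arm holds its last target. There are 200 camera calls.

TASK

Pick the checking square with the orange grip up off the blue mat and lay it flat in the sloping paper cassette, then press its outer corner into the corner between the white end wall and the green side guide, firmly but not hard, so that the square itself (not the gripper) swings the guide home and both legs sit flush on both faces without a gap; hold it so for about a second. Then set the square down flat in the middle of the mat before letting go of it, leaving the guide home and everything else alone.

Things in the scene. Friction and masses are not known exactly. Their poses are not given: they have to be found in the camera images.
- square: Loose checking square, 0.22-0.45 kg: two flat steel legs at a right angle, each 150 mm long outside, 22 wide, 10 thick, with a diagonal brace carrying a grip bar. Origin: on the underside below the middle of the grip; z up out of its face. One leg runs along +x, outer edge at y = -48 mm; the other along +y, outer edge at x = -48 mm. Starts flat on the mat, grip up.
- square_corner (a point): Outer corner of the square where the two legs' outer edges meet, on the underside: at (-48, -48, 0) mm in the square's frame.
- square_grip (a point): Middle of the square's orange grip bar, 30 mm above the underside, over the origin. The bar is 60 mm long, 20 mm thick, upright from 10 to 50 mm above the underside; it runs along the square's direction (1,-1,0), so fingers close on it along (1,1,0).
- mat: Blue work mat, 280 x 280 x 3 mm, fixed flat on the bench. Origin: centre of its underside (top 3 mm above). It may lie left or right of the cassette.
- cassette: Grey printer paper cassette (open tray), fixed on a cradle; floor slopes 27 degrees, low edge to the right (as the robot looks ahead). Origin: floor corner where the end wall's inner face (x = 0) meets the side guide's inner face when home (y = 0). x up the slope along the guide, y along the end wall, z square out of the floor. Floor 240 (x) by 225 mm (y); other rims 26 mm high at y = 225, 14 mm at x = 240.
- end_wall: White fixed end wall on the low edge of the cassette, 240 mm long, 8 mm thick, 40 mm high above the floor; same origin and axes as the cassette. Its inner face is x = 0. Wall and guide stop are rigid. The highest rim of the cassette is 165 mm above the bench.
- guide (a joint): Angle of the green side guide (rad). 0 = home, against a stop and square to the end wall; it starts swung into the tray (positive) by 0.06 to 0.14. Pivot along the cassette's z at x = 6, y = -4 mm, so the free end moves to +y as it grows. Friction (0.2 N m) keeps it where it is left; about 1.5 N at 150 mm from the corner moves it.
- guide_plate: The green side guide: plate 185 mm long, 8 mm thick, its top 40 mm above the cassette floor (45 mm at a small tab near its free end). Origin on its pivot at the floor; x along the plate to its free end; the face towards the tray is at y = +4 mm.
- dish: Bystander, leave alone: steel bowl for screws, 72 mm across and 22 mm high, standing at the corner of the mat. Origin: centre of its underside.
- screwdriver: Bystander, leave alone: black-handled screwdriver, 190 mm, near the robot on the right. Origin: centre of its underside.
- dust_brush: Bystander, leave alone: brush, 180 mm, near the robot on the left. Origin: centre of its underside.
- parts_box: Bystander, leave alone: small closed cardboard box, 120 x 90 x 70 mm, right of the robot. Origin: centre of its underside.
- spare_cover: Bystander, leave alone: white plastic cover, 140 x 90 x 22 mm, left of the robot. Origin: centre of its underside.

How it is judged:
By the outcome, as a careful person would: the job done as asked, in the order asked, and still so for the second after the job is handed in, with the robot touching nothing.
It also fails if it takes over 67 s, if anything falls off the work surface, if the arm or the gripper's body presses on something with over 40 N, if the wrist force passes 120 N, or if a joint passes its speed limit or range.

## Working session

There is one attempt and no reset: what is moved stays moved. The work goes in short steps, Python scripts to look and compute and a tool call to move; the robot and the scene stay as the last step left them, time stands still between calls to the robot, and variables do not carry over. Pictures are saved under pics/ and viewed, at most 10 in all, crops included, and the job is handed in when it is done.

Besides the shell and the picture viewer there is one more tool, called as a command line: name --argument value ..., lists and objects as JSON in quotes. move_arm: Moves the arm, as the interface text tells. Its arguments: {"type":"object","properties":{"linear":{"type":"array","items":{"type":"array","items":{"type":"number"}}},"delta_rot":{"type":"array","items":{"type":"array","items":{"type":"number"}}},"claw":{"type":"array","items":{"type":"number"}},"squeeze":{"type":"number"}},"required":["linear","delta_rot","claw"]}

```bash
ls; mkdir -p pics; python3 - <<'E'
from station import env,cams,job
import cv2,numpy as np
np.set_printoptions(precision=4,suppress=True)
print(env.sense())
for n in("scene","top"):
    im=cams.camera(n); cv2.imwrite(f"pics/{n}0.png",im[...,::-1]); print(cams.camera_model(n))
print(cams.camera_model("wrist"),env.grasp_offset)
E
```

```text
pics
{'clock': 0.0, 'qpos': array([ 68.5435,   5.2649,  70.584 ,  -0.002 , 104.2682,  -3.2484]), 'qd': array([-0.0382, -0.0279, -0.0145, -0.0076,  0.1205,  0.0205]), 'joint_efforts': array([ -0.0009, -45.8717, -41.8033,  -0.0001,   0.0112,  -0.    ]), 'ee_pos': array([0.1874, 0.5697, 0.2301]), 'orientation': array([-179.883 ,   -0.0047,  161.7914]), 'wrist_force': array([-0.1367,  0.3407, -0.2922]), 'torque': array([0.0198, 0.0246, 0.0105]), 'grip_force': 0.0, 'gripper_width': 0.08505738703968778}
{'intrinsics': array([[503.5925,   0.    , 308.0849],
       [  0.    , 503.5925, 243.787 ],
       [  0.    ,   0.    ,   1.    ]]), 'k1': 0.017110955491565952, 'T': array([[ 0.4713, -0.7386,  0.482 ,  1.1456],
       [ 0.8819,  0.3873, -0.2689, -0.3461],
       [ 0.012 ,  0.5518,  0.8339,  1.1653],
       [ 0.    ,  0.    ,  0.    ,  1.    ]])}
{'intrinsics': array([[623.4643,   0.    , 320.711 ],
       [  0.    , 623.4643, 235.77  ],
       [  0.    ,   0.    ,   1.    ]]), 'k1': -0.14305695419816847, 'T': array([[-0.0194,  0.9813, -0.1915,  0.1949],
       [-0.9998, -0.0182,  0.008 ,  0.0248],
       [ 0.0043,  0.1917,  0.9815,  1.8092],
       [ 0.    ,  0.    ,  0.    ,  1.    ]])}
{'intrinsics': array([[333.1044,   0.    , 318.8178],
       [  0.    , 333.1044, 239.642 ],
       [  0.    ,   0.    ,   1.    ]]), 'k1': -0.03239063148053102, 'hand_eye': array([[ 0.0001,  0.9532,  0.3025,  0.0775],
       [ 1.    , -0.0002,  0.0005,  0.0009],
       [ 0.0006,  0.3025, -0.9532, -0.1427],
       [ 0.    ,  0.    ,  0.    ,  1.    ]])} 0.0187
```

View pics/scene0.png

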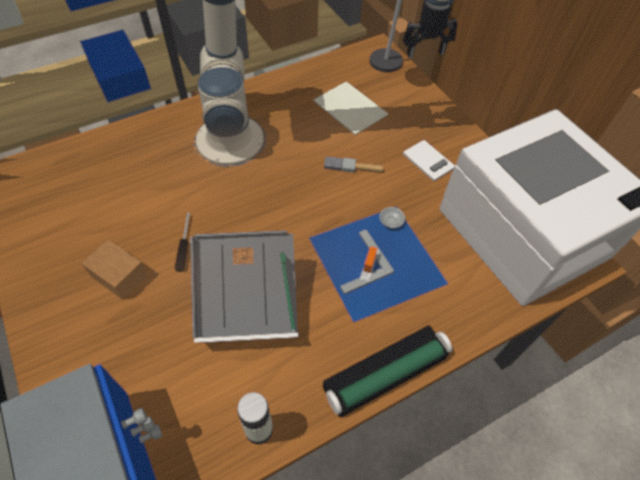

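View pics/top0.png

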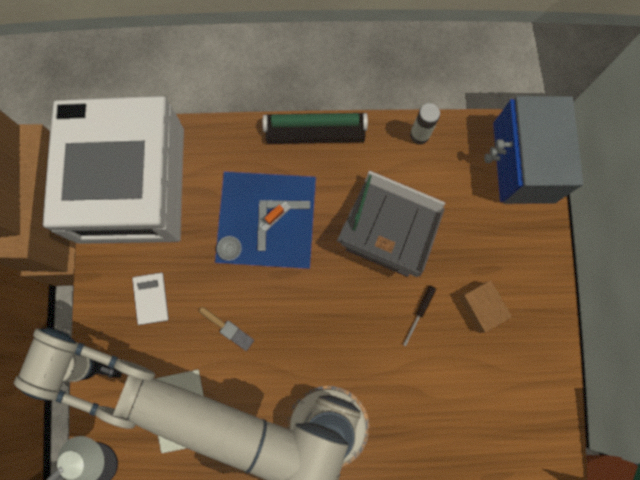

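The top view has the mat at (267,220), with the square's corner near (261,201), its legs running right and down, and the orange grip at (274,214). The cassette's white wall runs (370,177)–(443,208), with the green guide on its left side. The dish is at (229,248).

```bash
cat > h.py <<'E'
from station import env,cams,job
import cv2,numpy as np
from scipy.spatial.transform import Rotation as R
np.set_printoptions(precision=4,suppress=True)
def Rt(o): return R.from_euler('xyz',o,degrees=True).as_matrix()
def campose(n,s=None):
    m=cams.camera_model(n)
    if n!='wrist': return m,m['T']
    s=s or env.sense(); T=np.eye(4);T[:3,:3]=Rt(s['orientation']);T[:3,3]=s['ee_pos']
    return m,T@m['hand_eye']
def ray(m,T,p):
    p=np.atleast_2d(np.float64(p)); K=m['intrinsics']
    d=np.array([m['k1'],0,0,0.])
    u=cv2.undistortPoints(p[:,None],K,d,None,None,None)[:,0]
    D=np.c_[u[:,0],-u[:,1],-np.ones(len(u))]@T[:3,:3].T
    return T[:3,3],D
def onz(m,T,p,z):
    o,D=ray(m,T,p); return o+D*((z-o[2])/D[:,2])[:,None]
def onplane(m,T,p,P0,n):
    o,D=ray(m,T,p); return o+D*(((P0-o)@n)/(D@n))[:,None]
def tri(*obs):
    A=np.zeros((3,3));b=np.zeros(3)
    for m,T,p in obs:
        o,D=ray(m,T,p);d=D[0]/np.linalg.norm(D[0]);Q=np.eye(3)-np.outer(d,d);A+=Q;b+=Q@o
    x=np.linalg.solve(A,b)
    return x
def proj(m,T,P):
    P=np.atleast_2d(P);c=(P-T[:3,3])@T[:3,:3]
    q=np.c_[c[:,0]/-c[:,2],-c[:,1]/-c[:,2]];q=q*(1+m['k1']*(q**2).sum(1))[:,None]
    return q@m['intrinsics'][:2,:2].T+m['intrinsics'][:2,2]
def snap(n,f):
    s=env.sense(); im=cams.camera(n); cv2.imwrite(f'pics/{f}.png',im[...,::-1]); return s,im
E
python3 - <<'E'
from h import *
t=cams.camera_model('top');T=t['T'];s=cams.camera_model('scene');S=s['T']
im=cv2.imread('pics/top0.png')[...,::-1]; hsv=cv2.cvtColor(im,cv2.COLOR_RGB2HSV)
print('mat',onz(t,T,[[223,173],[316,178],[310,268],[216,263]],.003))
print('sq',onz(t,T,[[259,200],[310,205],[261,250]],.013))
print('grip',onz(t,T,[[274,214]],.045),'dish',onz(t,T,[[229,248]],.02))
# wall top corners, robot-side rim corners
for a,b in [((370,176),(297,339)),((443,208),(195,342)),((342,240),(293,235)),((415,274),(193,234))]:
    x=tri((t,T,a),(s,S,b));print(x,proj(t,T,x)-a,proj(s,S,x)-b)
for n,nm in((t,'top'),(s,'scene')):
    i=cv2.imread(f'pics/{nm}0.png'); c=i[150:290,330:460] if nm=='top' else i[215:360,180:310]
    cv2.imwrite(f'pics/c_{nm}.png',cv2.resize(c,None,fx=3,fy=3,interpolation=2))
a=[cv2.imread(f'pics/c_{n}.png') for n in('top','scene')];h=max(x.shape[0] for x in a)
cv2.imwrite('pics/c.png',np.hstack([cv2.copyMakeBorder(x,0,h-x.shape[0],0,0,0) for x in a]))
E
```

```text
mat [[0.7464 0.3018 0.003 ]
 [0.7249 0.0208 0.003 ]
 [0.4521 0.0433 0.003 ]
 [0.4717 0.3192 0.003 ]]
sq [[0.6573 0.1915 0.013 ]
 [0.6391 0.0401 0.013 ]
 [0.5064 0.1856 0.013 ]]
grip [[0.6062 0.1449 0.045 ]] dish [[0.5127 0.2787 0.02  ]]
[ 0.7198 -0.1365  0.0356] [[-0.8887 -0.3471]] [[-1.1782  0.1136]]
[ 0.6166 -0.3508  0.0398] [[0.152  0.0348]] [[ 0.1968 -0.026 ]]
[ 0.5103 -0.0414  0.1394] [[-1.9345 -0.7859]] [[-2.2979  0.1923]]
[ 0.4071 -0.2472  0.1518] [[2.635  0.6473]] [[ 3.0459 -0.284 ]]
```

View pics/c.png

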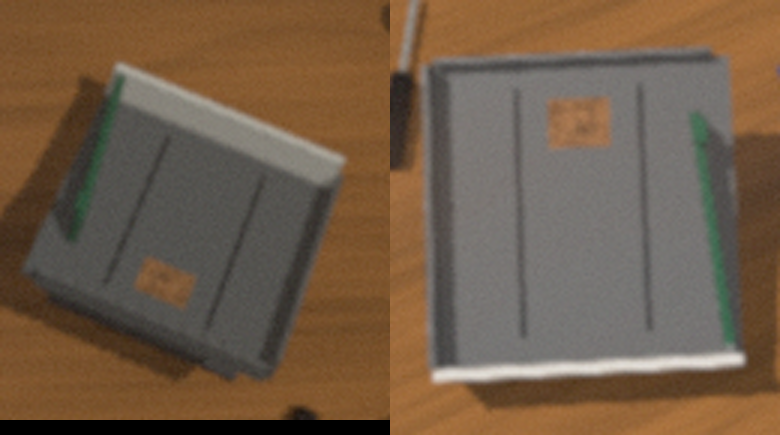

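The crops give better corners. In the top view the wall's outer top edge runs from (369.3,171.5) to (445,202.7), and in the scene view from (298,336) to (194.3,342.3). The guide is swung in at its near end. Next I move in over the square.

```bash
cat >> h.py <<'E'
def plan(pos,rpy,n,s=None,rots=None):
    """even rows from the measured pose to pos,rpy; prints tool-frame rows"""
    s=s or env.sense(); p0=s['ee_pos'];A=R.from_euler('xyz',s['orientation'],degrees=True);B=R.from_euler('xyz',rpy,degrees=True)
    v=(A.inv()*B).as_rotvec(); L=[];W=[]
    v=np.round(v/n,4)
    C=A
    for i in range(n):
        L.append([float(x) for x in np.round(C.inv().apply((np.array(pos)-p0)/n),4)]);W.append([float(x) for x in v]); C=C*R.from_rotvec(v)
    print('L',L);print('W',W)
E
python3 - <<'E'
from h import *
t=cams.camera_model('top');T=t['T'];s=cams.camera_model('scene');S=s['T']
for a,b in [((369.3,171.7),(298,336)),((445,202.7),(194.3,342.3)),((337.3,240),(292.3,234.3)),((420,275.7),(192.3,236))]:
    x=tri((t,T,a),(s,S,b));print(x,proj(t,T,x)-a,proj(s,S,x)-b)
plan([.57,.18,.17],[180,0,132],16)
E
```

```text
[ 0.7247 -0.1342  0.0613] [[-0.3353 -0.1307]] [[-0.4471  0.0442]]
[ 0.627  -0.3526  0.0623] [[0.0709 0.0161]] [[ 0.0927 -0.0122]]
[ 0.5084 -0.0348  0.1366] [[0.355  0.1406]] [[ 0.4187 -0.0397]]
[ 0.4047 -0.2559  0.1448] [[0.4571 0.1152]] [[ 0.5297 -0.0446]]
L [[-0.0303, -0.0157, 0.0038], [-0.0308, -0.0147, 0.0038], [-0.0313, -0.0137, 0.0038], [-0.0317, -0.0126, 0.0038], [-0.0321, -0.0116, 0.0038], [-0.0325, -0.0105, 0.0038], [-0.0328, -0.0095, 0.0038], [-0.0331, -0.0084, 0.0038], [-0.0333, -0.0073, 0.0038], [-0.0336, -0.0063, 0.0038], [-0.0337, -0.0052, 0.0038], [-0.0339, -0.0041, 0.0038], [-0.034, -0.003, 0.0038], [-0.0341, -0.0019, 0.0038], [-0.0341, -0.0007, 0.0038], [-0.0341, 0.0004, 0.0038]]
W [[-0.0001, 0.0, 0.0325], [-0.0001, 0.0, 0.0325], [-0.0001, 0.0, 0.0325], [-0.0001, 0.0, 0.0325], [-0.0001, 0.0, 0.0325], [-0.0001, 0.0, 0.0325], [-0.0001, 0.0, 0.0325], [-0.0001, 0.0, 0.0325], [-0.0001, 0.0, 0.0325], [-0.0001, 0.0, 0.0325], [-0.0001, 0.0, 0.0325], [-0.0001, 0.0, 0.0325], [-0.0001, 0.0, 0.0325], [-0.0001, 0.0, 0.0325], [-0.0001, 0.0, 0.0325], [-0.0001, 0.0, 0.0325]]
```

move_arm --linear '[[-0.03, -0.016, 0.004], [-0.031, -0.015, 0.004], [-0.031, -0.014, 0.004], [-0.032, -0.013, 0.004], [-0.032, -0.012, 0.004], [-0.032, -0.01, 0.004], [-0.033, -0.009, 0.004], [-0.033, -0.008, 0.004]]' --delta_rot '[[0, 0, 0.0325], [0, 0, 0.0325], [0, 0, 0.0325], [0, 0, 0.0325], [0, 0, 0.0325], [0, 0, 0.0325], [0, 0, 0.0325], [0, 0, 0.0325]]' --claw '[0.085, 0.085, 0.085, 0.085, 0.085, 0.085, 0.085, 0.085]'

```text
clock: 1.1
ee_pos: [0.3789, 0.374, 0.1986]
orientation: [-180.0, -0.0, 146.8]
wrist_force: [0.8, -0.0, -0.7]
gripper_width: 0.0851
grip_force: 0.0
```

move_arm --linear '[[-0.033, -0.007, 0.004], [-0.034, -0.006, 0.004], [-0.034, -0.005, 0.004], [-0.034, -0.004, 0.004], [-0.034, -0.003, 0.004], [-0.034, -0.002, 0.004], [-0.034, -0.001, 0.004], [-0.034, 0, 0.004]]' --delta_rot '[[0, 0, 0.0325], [0, 0, 0.0325], [0, 0, 0.0325], [0, 0, 0.0325], [0, 0, 0.0325], [0, 0, 0.0325], [0, 0, 0.0325], [0, 0, 0.0325]]' --claw '[0.085, 0.085, 0.085, 0.085, 0.085, 0.085, 0.085, 0.085]'

```text
clock: 2.1
ee_pos: [0.5702, 0.1792, 0.1665]
orientation: [-179.9, -0.0, 131.9]
wrist_force: [-0.0, -0.4, -0.4]
gripper_width: 0.0849
grip_force: 0.0
```

```bash
python3 - <<'E'
from h import *
s,im=snap('wrist','w1'); import json
print(s['clock'],s['ee_pos'],s['orientation'],s['qd'])
np.savez('w1.npz',p=s['ee_pos'],o=s['orientation'])
E
```

```text
2.1 [0.5702 0.1792 0.1665] [-179.949    -0.0297  131.9339] [-23.1606  17.8862 -15.4575   0.0126  -2.5223  -8.3322]
```

View pics/w1.png

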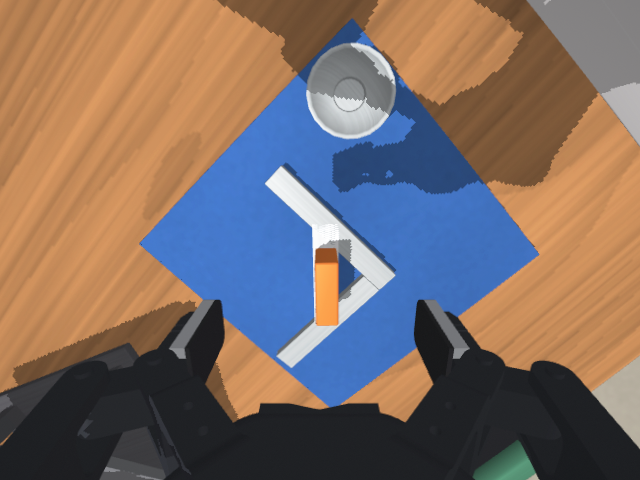

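The square's corner is at (395,271). Its x leg ends near (275,175) beside the dish and its y leg near (284,362). The bright orange top of the grip spans (316,262)–(338,325).

```bash
cat >> h.py <<'E'
def grip_top(s,im,z,lo=(5,150,200),hi=(20,255,255),n=None,P0=None):
    hsv=cv2.cvtColor(im,cv2.COLOR_RGB2HSV); m=cv2.inRange(hsv,lo,hi)
    k,l,st,c=cv2.connectedComponentsWithStats(m); return m,st,c
E
python3 - <<'E'
from h import *
s,im=snap('wrist','w2'); print(s['ee_pos'],s['orientation'],s['qd'])
m,T=campose('wrist',s)
hsv=cv2.cvtColor(im,cv2.COLOR_RGB2HSV)
print(hsv[290,327],hsv[255,327],hsv[350,320],hsv[230,360],hsv[180,240])
o=cv2.inRange(hsv[:400],(3,180,215),(22,255,255)); o[:, :300]=0;o[:,360:]=0;o[:230]=0;o[345:]=0
c=max(cv2.findContours(o,0,1)[0],key=cv2.contourArea); r=cv2.minAreaRect(c);b=cv2.boxPoints(r)
W=onz(m,T,b,.053);print('grip',r,W.mean(0),W)
st=cv2.inRange(hsv,(0,0,120),(180,70,255)); st[:150]=0;st[:,:255]=0;st[:,405:]=0;st[375:]=0
c=np.vstack([x for x in cv2.findContours(st,0,1)[0] if cv2.contourArea(x)>300])[:,0].astype(float)
cw=onz(m,T,c,.013)[:,:2]
cor=cw[np.argmax(c[:,0])];print('corner',cor)
def fit(d):  # outer-edge pts along dir d from corner
    n=np.array([-d[1],d[0]])
    for i in range(4):
        r=cw-cor;a=r@d;q=abs(r@n)<(.006 if i==0 else .0025);q&=(a>.015)&(a<.14)
        P=cw[q];k=P.mean(0);d2=np.linalg.svd(P-k)[2][0];d=d2*np.sign(d2@d);n=np.array([-d[1],d[0]])
        yield k,d,q.sum()
hull=cv2.convexHull(cw.astype(np.float32))[:,0]
tx=cw[np.argmin(c[:,1])];ty=cw[np.argmax(c[:,1])];print('tips',tx,ty)
L=[]
for t in(tx,ty):
    d=(t-cor)/np.linalg.norm(t-cor)
    for k,d,q in fit(d): pass
    print(k,d,q,np.degrees(np.arctan2(d[1],d[0])));L.append((k,d))
(k1,d1),(k2,d2)=L
a=np.linalg.solve(np.c_[d1,-d2],k2-k1);C=k1+a[0]*d1
y=np.degrees(np.arctan2(d1[1],d1[0]));y2=np.degrees(np.arctan2(d2[1],d2[0]))-90
ym=y+((y2-y+180)%360-180)/2
x=np.array([np.cos(np.radians(ym)),np.sin(np.radians(ym))]);print('C',C,'yaw',ym,'origin',C+.048*x+.048*np.array([-x[1],x[0]]))
E
```

```text
[0.5721 0.1759 0.1654] [-179.8624    0.1006  131.6837] [ 2.142  -1.1201  1.7779  0.6491  0.7804  1.6384]
[ 15 175 253] [ 12 193 147] [108 169 198] [108 168 120] [108 166 207]
grip ((328.1221923828125, 289.4873046875), (61.4157829284668, 20.995628356933594), 88.83085632324219) [0.6104 0.1452 0.053 ] [[0.5845 0.1602 0.053 ]
 [0.597  0.172  0.053 ]
 [0.6367 0.1306 0.053 ]
 [0.6234 0.1181 0.053 ]]
corner [0.66  0.189]
tips [0.5109 0.1956] [0.6539 0.0416]
[0.5807 0.1937] [-0.9994  0.0356] 97 177.95888032839215
[0.6572 0.1135] [-0.034  -0.9994] 87 -91.94807244401285
C [0.6598 0.1909] yaw 178.00540394218964 origin [0.6101 0.1446]
```

```bash
python3 - <<'E'
from h import *
plan([.610,.1449,.080],[180,0,133],8)
E
```

```text
L [[-0.0063, 0.001, 0.0107], [-0.0063, 0.001, 0.0107], [-0.0063, 0.0009, 0.0107], [-0.0063, 0.0009, 0.0107], [-0.0063, 0.0009, 0.0107], [-0.0063, 0.0009, 0.0107], [-0.0063, 0.0009, 0.0107], [-0.0063, 0.0008, 0.0107]]
W [[-0.0003, -0.0, -0.0027], [-0.0003, -0.0, -0.0027], [-0.0003, -0.0, -0.0027], [-0.0003, -0.0, -0.0027], [-0.0003, -0.0, -0.0027], [-0.0003, -0.0, -0.0027], [-0.0003, -0.0, -0.0027], [-0.0003, -0.0, -0.0027]]
```

move_arm --linear '[[-0.0085, 0.001, 0.0143], [-0.0085, 0.001, 0.0143], [-0.0085, 0.001, 0.0143], [-0.0085, 0.0015, 0.0143], [-0.0085, 0.0015, 0.0143], [-0.008, 0.0015, 0.0143], [0, 0, 0], [0, 0, 0]]' --delta_rot '[[0, 0, -0.004], [0, 0, -0.004], [0, 0, -0.004], [0, 0, -0.004], [0, 0, -0.004], [0, 0, -0.002], [0, 0, 0], [0, 0, 0]]' --claw '[0.06, 0.06, 0.06, 0.06, 0.06, 0.06, 0.06, 0.06]' --squeeze 60

```text
clock: 3.2
ee_pos: [0.6095, 0.1482, 0.0819]
orientation: [180.0, 0.0, 133.3]
wrist_force: [-0.0, 0.2, 0.7]
gripper_width: 0.0599
grip_force: 0.0
```

```bash
python3 - <<'E'
from h import *
s=env.sense();print(s['ee_pos'],s['orientation'],s['qpos'])
plan([.6101,.1449,.018],[180,0,133],1)
E
```

```text
[0.6095 0.1482 0.0819] [179.9746   0.0053 133.2546] [ 10.5501  10.5775  79.8333   0.0093  89.565  -32.7046]
L [[-0.0028, -0.0018, 0.0639]]
W [[0.0004, 0.0001, 0.0044]]
```

move_arm --linear '[[-0.0028, -0.0018, 0.0], [0, 0, 0.016], [0, 0, 0.016], [0, 0, 0.016], [0, 0, 0.012], [0, 0, 0.004], [0, 0, 0], [0, 0, 0]]' --delta_rot '[[0, 0, 0.004], [0, 0, 0], [0, 0, 0], [0, 0, 0], [0, 0, 0], [0, 0, 0], [0, 0, 0], [0, 0, 0]]' --claw '[0.06, 0.06, 0.06, 0.06, 0.06, 0.06, 0.06, 0.06]'

```text
clock: 4.2
ee_pos: [0.6105, 0.1449, 0.0183]
orientation: [179.9, 0.0, 133.0]
wrist_force: [-0.1, -0.3, 0.8]
gripper_width: 0.0602
grip_force: 0.0
```

move_arm --linear '[[0, 0, 0], [0, 0, 0], [0, 0, 0], [0, 0, 0], [0, 0, 0], [0, 0, 0], [0, 0, 0], [0, 0, 0]]' --delta_rot '[[0, 0, 0], [0, 0, 0], [0, 0, 0], [0, 0, 0], [0, 0, 0], [0, 0, 0], [0, 0, 0], [0, 0, 0]]' --claw '[0.01, 0.01, 0.01, 0.01, 0.01, 0.01, 0.01, 0.01]' --squeeze 70

```text
clock: 5.2
ee_pos: [0.6102, 0.1448, 0.018]
orientation: [180.0, 0.0, 133.0]
wrist_force: [-1.3, -0.2, 5.0]
gripper_width: 0.0189
grip_force: 69.3
```

```bash
python3 - <<'E'
from h import *
s=env.sense();print(s)
E
```

```text
{'clock': 5.2, 'qpos': array([ 10.2423,  12.8257,  83.9148,  -0.0049,  83.2166, -32.7857]), 'qd': array([-0.176 ,  0.0018, -0.0242,  0.0124, -0.0087, -0.0565]), 'joint_efforts': array([  0.1708, -46.8688, -37.7983,   0.1097,  -0.3414,  -0.0117]), 'ee_pos': array([0.6102, 0.1448, 0.018 ]), 'orientation': array([179.9666,   0.0273, 133.0286]), 'wrist_force': array([-1.2863, -0.1891,  4.9677]), 'torque': array([-0.0904,  0.2249, -0.0446]), 'grip_force': 69.34585690498352, 'gripper_width': 0.018881250306422317}
```

The square is gripped: 18.9 mm opening, 69 N. I'll lift it, and work out the cassette frame from the first two pictures.

```bash
python3 - <<'E'
from h import *
P=np.array([[.7247,-.1342,.0613],[.627,-.3526,.0623]])
psi=np.radians(155.5);c,s_=np.cos(np.radians(27)),np.sin(np.radians(27))
xh=np.array([np.cos(psi),np.sin(psi),0]);Y=np.array([-xh[1],xh[0],0]);X=c*xh+[0,0,s_];Z=np.cross(X,Y)
Q=np.c_[X,Y,Z]
print('psi fit from wall',np.degrees(np.arctan2(*(P[1]-P[0])[[1,0]]))+270)
O=P.mean(0)-X*-.008-Z*.040; O-=Y*.1125   # guess y
for nm in('top','scene'):
    m=cams.camera_model(nm);T=m['T'];im=cv2.imread(f'pics/{nm}0.png')[...,::-1];hsv=cv2.cvtColor(im,cv2.COLOR_RGB2HSV)
    # local coordinate of features on z=40 plane
    g=cv2.inRange(hsv,(55,60,30),(90,255,255)); a=np.zeros_like(g)
    if nm=='top': a[165:240,345:385]=1
    else: a[245:340,270:305]=1
    g=g*a; v,u=np.nonzero(g); W=(onplane(m,T,np.c_[u,v],O+Z*.04,Z)-O)@Q
    print(nm,len(u),'x range',W[:,0].min(),W[:,0].max(),'y',W[:,1].min(),W[:,1].max())
    k=(W[:,0]<.15)&(W[:,0]>.02)
    for lo in np.arange(0,.2,.02):
        q=(W[:,0]>=lo)&(W[:,0]<lo+.02)
        if q.any(): print(round(lo+.01,3),q.sum(),W[q,1].mean().round(4),W[q,1].min().round(4),W[q,1].max().round(4))
    w=cv2.inRange(hsv,(0,0,150),(180,60,255));a[:]=0
    if nm=='top':a[160:225,360:455]=1
    else:a[325:350,185:305]=1
    v,u=np.nonzero(w*a);W=(onplane(m,T,np.c_[u,v],O+Z*.04,Z)-O)@Q
    print('wall y',np.percentile(W[:,1],[0,1,99,100]),'x',[ (W[(abs(W[:,1]-yy)<.01),0].min().round(4),W[(abs(W[:,1]-yy)<.01),0].max().round(4)) for yy in(.02,.08,.14,.2)])
    # right rim inner / far rim: projected expected points
    print('rim225 floor',proj(m,T,O+Q@np.array([.05,.225,0])),proj(m,T,O+Q@np.array([.2,.225,0])),'top',proj(m,T,O+Q@np.array([.05,.225,.026])),proj(m,T,O+Q@np.array([.2,.225,.026])))
print('O',O)
E
```

```text
psi fit from wall 155.89891600494832
top 138 x range 0.012061148303720192 0.21425903623694187 y -0.00032558228569064273 0.02195993323961017
0.01 3 0.001 -0.0003 0.0023
0.03 9 0.0025 0.0005 0.0045
0.05 12 0.0043 0.0003 0.0077
0.07 12 0.0068 0.0037 0.0098
0.09 14 0.0085 0.0033 0.0119
0.11 13 0.0106 0.0075 0.0138
0.13 14 0.0131 0.0096 0.0168
0.15 16 0.0146 0.0113 0.0179
0.17 25 0.0158 0.0097 0.022
0.19 12 0.0174 0.0131 0.0203
wall y [-0.0077 -0.0049  0.2239  0.2268] x [(np.float64(-0.011), np.float64(-0.001)), (np.float64(-0.0107), np.float64(-0.0007)), (np.float64(-0.0106), np.float64(-0.0006)), (np.float64(-0.0105), np.float64(0.0007))]
rim225 floor [[433.4623 224.2841]] [[420.3534 262.6927]] top [[436.4066 218.8948]] [[423.3214 257.4711]]
scene 216 x range 0.01163835411939388 0.18953395241530854 y -2.294508759705372e-05 0.023472638515228232
0.01 13 0.0028 -0.0 0.007
0.03 28 0.005 0.0017 0.0087
0.05 24 0.0067 0.0032 0.0102
0.07 25 0.0088 0.0049 0.0118
0.09 22 0.0113 0.0082 0.0152
0.11 23 0.0133 0.01 0.0168
0.13 22 0.0156 0.0116 0.0184
0.15 19 0.0179 0.0152 0.0201
0.17 27 0.0191 0.0139 0.0235
0.19 13 0.0201 0.0159 0.0232
wall y [-0.0062 -0.0036  0.2307  0.2331] x [(np.float64(-0.0085), np.float64(0.003)), (np.float64(-0.0076), np.float64(0.0026)), (np.float64(-0.0083), np.float64(0.0032)), (np.float64(-0.0079), np.float64(0.0022))]
rim225 floor [[199.9084 316.0916]] [[198.2906 254.1914]] top [[197.9911 316.4111]] [[196.3655 253.1804]]
O [ 0.6995 -0.1305  0.0298]
```

move_arm --linear '[[0, 0, -0.006], [0, 0, -0.02], [0, 0, -0.035], [0, 0, -0.045], [0, 0, -0.045], [0, 0, -0.03], [0, 0, -0.01], [0, 0, 0]]' --delta_rot '[[0, 0, 0], [0, 0, 0], [0, 0, 0], [0, 0, 0], [0, 0, 0], [0, 0, 0], [0, 0, 0], [0, 0, 0]]' --claw '[0.01, 0.01, 0.01, 0.01, 0.01, 0.01, 0.01, 0.01]'

```text
clock: 6.2
ee_pos: [0.61, 0.1448, 0.2087]
orientation: [180.0, 0.0, 133.0]
wrist_force: [0.9, 0.0, -4.1]
gripper_width: 0.019
grip_force: 68.8
```

```bash
cat >> h.py <<'E'
psi=np.radians(155.6);_c,_s=np.cos(np.radians(27)),np.sin(np.radians(27))
xh=np.array([np.cos(psi),np.sin(psi),0]);Y=np.array([-xh[1],xh[0],0]);X=_c*xh+[0,0,_s];Z=np.cross(X,Y)
Q=np.c_[X,Y,Z]; O=np.array([.6972,-.1355,.0298])
TR=np.c_[(X-Y)/2**.5,-(X+Y)/2**.5,-Z]
RPY=R.from_matrix(TR).as_euler('xyz',degrees=True)
H=.015 # TCP above underside
def tcp(cx,cy,cz): return O+Q@np.array([cx+.048,cy+.048,cz+H])
def where(s): # square corner in cassette coords, attitude error deg
    r=R.from_matrix(TR.T@Rt(s['orientation'])).as_rotvec(degrees=True)
    d=Q.T@(s['ee_pos']-O)-[0,0,0]; c=d-Q.T@Rt(s['orientation'])@TR.T@Q@np.array([.048,.048,H])
    return c,r
E
python3 - <<'E'
from h import *
print(RPY); A=tcp(.02,.032,.12);print(A,tcp(.02,.032,0))
s=env.sense();s['ee_pos']=np.array([.61,.1448,.2087])
plan(A,RPY,16,s)
E
```

```text
[-160.1865  -18.7246  107.3012]
[ 0.6648 -0.2086  0.181 ] [ 0.6152 -0.1861  0.074 ]
L [[-0.0185, -0.0126, 0.0017], [-0.0188, -0.0121, 0.0015], [-0.0191, -0.0116, 0.0012], [-0.0194, -0.0111, 0.0009], [-0.0197, -0.0107, 0.0006], [-0.02, -0.0102, 0.0003], [-0.0202, -0.0097, -0.0], [-0.0204, -0.0092, -0.0004], [-0.0206, -0.0087, -0.0007], [-0.0208, -0.0082, -0.0011], [-0.021, -0.0078, -0.0015], [-0.0211, -0.0073, -0.0019], [-0.0212, -0.0068, -0.0023], [-0.0213, -0.0063, -0.0027], [-0.0214, -0.0059, -0.0031], [-0.0215, -0.0054, -0.0036]]
W [[0.0165, 0.0246, 0.024], [0.0165, 0.0246, 0.024], [0.0165, 0.0246, 0.024], [0.0165, 0.0246, 0.024], [0.0165, 0.0246, 0.024], [0.0165, 0.0246, 0.024], [0.0165, 0.0246, 0.024], [0.0165, 0.0246, 0.024], [0.0165, 0.0246, 0.024], [0.0165, 0.0246, 0.024], [0.0165, 0.0246, 0.024], [0.0165, 0.0246, 0.024], [0.0165, 0.0246, 0.024], [0.0165, 0.0246, 0.024], [0.0165, 0.0246, 0.024], [0.0165, 0.0246, 0.024]]
```

move_arm --linear '[[-0.0185, -0.0126, 0.0017], [-0.0188, -0.0121, 0.0015], [-0.0191, -0.0116, 0.0012], [-0.0194, -0.0111, 0.0009], [-0.0197, -0.0107, 0.0006], [-0.02, -0.0102, 0.0003], [-0.0202, -0.0097, 0], [-0.0204, -0.0092, -0.0004]]' --delta_rot '[[0.0165, 0.0246, 0.024], [0.0165, 0.0246, 0.024], [0.0165, 0.0246, 0.024], [0.0165, 0.0246, 0.024], [0.0165, 0.0246, 0.024], [0.0165, 0.0246, 0.024], [0.0165, 0.0246, 0.024], [0.0165, 0.0246, 0.024]]' --claw '[0.01, 0.01, 0.01, 0.01, 0.01, 0.01, 0.01, 0.01]'

```text
clock: 7.2
ee_pos: [0.6371, -0.0329, 0.1931]
orientation: [-171.2, -10.6, 121.1]
wrist_force: [0.2, -0.3, -3.9]
gripper_width: 0.0196
grip_force: 68.7
```

move_arm --linear '[[-0.0206, -0.0087, -0.0007], [-0.0208, -0.0082, -0.0011], [-0.021, -0.0078, -0.0015], [-0.0211, -0.0073, -0.0019], [-0.0212, -0.0068, -0.0023], [-0.0213, -0.0063, -0.0027], [-0.0214, -0.0059, -0.0031], [-0.0215, -0.0054, -0.0036]]' --delta_rot '[[0.0165, 0.0246, 0.024], [0.0165, 0.0246, 0.024], [0.0165, 0.0246, 0.024], [0.0165, 0.0246, 0.024], [0.0165, 0.0246, 0.024], [0.0165, 0.0246, 0.024], [0.0165, 0.0246, 0.024], [0.0165, 0.0246, 0.024]]' --claw '[0.01, 0.01, 0.01, 0.01, 0.01, 0.01, 0.01, 0.01]'

```text
clock: 8.2
ee_pos: [0.6645, -0.2095, 0.1792]
orientation: [-160.0, -18.8, 107.2]
wrist_force: [-0.0, 0.1, -3.3]
gripper_width: 0.0196
grip_force: 68.7
```

move_arm --linear '[[0, 0, 0], [0, 0, 0], [0, 0, 0], [0, 0, 0], [0, 0, 0], [0, 0, 0], [0, 0, 0], [0, 0, 0]]' --delta_rot '[[0, 0, 0], [0, 0, 0], [0, 0, 0], [0, 0, 0], [0, 0, 0], [0, 0, 0], [0, 0, 0], [0, 0, 0]]' --claw '[0.01, 0.01, 0.01, 0.01, 0.01, 0.01, 0.01, 0.01]'

```text
clock: 9.2
ee_pos: [0.6645, -0.2085, 0.1808]
orientation: [-160.2, -18.7, 107.3]
wrist_force: [0.2, -0.1, -3.5]
gripper_width: 0.0193
grip_force: 68.7
```

```bash
python3 - <<'E'
from h import *
s,im=snap('wrist','w3');print(s['qpos'],where(s),s['wrist_force'],s['torque'])
m,T=campose('wrist',s)
# expected features drawn as dots for check
for q in [(0,0,.04),(0,.1,.04),(0,0,0),(0,.2,.04),(0,.2,0),(.05,.225,0),(.1,.225,0)]:
    p=proj(m,T,O+Q@np.array(q))[0]; print(q,p)
    cv2.circle(im,tuple(int(round(x)) for x in p),3,(255,0,255),1)
cv2.imwrite('pics/w3a.png',im[...,::-1])
E
```

```text
[-20.9648  51.229   19.3923   2.2103 136.309  -40.3406] (array([0.0202, 0.032 , 0.1197]), array([ 0.0165, -0.0284, -0.001 ])) [ 0.1961 -0.1459 -3.4732] [-0.19   -0.4283 -0.0104]
(0, 0, 0.04) [458.7544 232.496 ]
(0, 0.1, 0.04) [360.5834 316.4091]
(0, 0, 0) [440.2308 219.3508]
(0, 0.2, 0.04) [276.702 387.233]
(0, 0.2, 0) [281.5087 358.1629]
(0.05, 0.225, 0) [226.5279 342.7165]
(0.1, 0.225, 0) [185.9844 310.4338]
```

View pics/w3a.png

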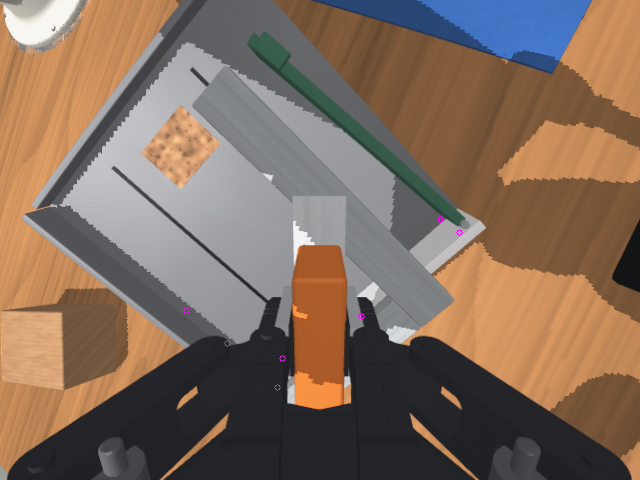

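The view shows the square held parallel to the floor and clear of everything. The green guide runs from (265,45) to (466,222), and the wall corner is near (465,222). My predicted corner, (459,232), is within a few mm of that. I'll descend now.

move_arm --linear '[[0, 0, 0.012], [0, 0, 0.02], [0, 0, 0.02], [0, 0, 0.02], [0, 0, 0.018], [0, 0, 0.012], [0, 0, 0.005], [0, 0, 0]]' --delta_rot '[[0, 0, 0], [0, 0, 0], [0, 0, 0], [0, 0, 0], [0, 0, 0], [0, 0, 0], [0, 0, 0], [0, 0, 0]]' --claw '[0.01, 0.01, 0.01, 0.01, 0.01, 0.01, 0.01, 0.01]'

```text
clock: 10.25
ee_pos: [0.6203, -0.1885, 0.0856]
orientation: [-160.2, -18.7, 107.3]
wrist_force: [0.0, 0.6, -3.3]
gripper_width: 0.0195
grip_force: 68.8
```

```bash
python3 - <<'E'
from h import *
s=env.sense();print(where(s),s['wrist_force'],s['torque'],Q.T@(s['wrist_force']-[.2,-.1,-3.5]))
E
```

```text
(array([0.0202, 0.032 , 0.0128]), array([ 0.0226, -0.0241, -0.0014])) [ 0.0455  0.6329 -3.2568] [-0.1993 -0.4115  0.0031] [ 0.5056 -0.6036  0.0153]
```

move_arm --linear '[[0, 0, 0.0015], [0, 0, 0.0015], [0, 0, 0.0015], [0, 0, 0.0015], [0, 0, 0.001], [0, 0, 0.001], [0, 0, 0.001], [0, 0, 0]]' --delta_rot '[[0, 0, 0], [0, 0, 0], [0, 0, 0], [0, 0, 0], [0, 0, 0], [0, 0, 0], [0, 0, 0], [0, 0, 0]]' --claw '[0.01, 0.01, 0.01, 0.01, 0.01, 0.01, 0.01, 0.01]'

```text
clock: 11.25
ee_pos: [0.6195, -0.1882, 0.0832]
orientation: [-160.8, -18.2, 107.5]
wrist_force: [13.2, -5.8, 14.4]
gripper_width: 0.0188
grip_force: 71.7
```

```bash
cat > st.py <<'E'
from h import *
s=env.sense();c,r=where(s);print('corner',c*1000,'rot',r,'F',Q.T@(s['wrist_force']-[.1,.1,-3.5]),'M',Q.T@(s['torque']-[-.195,-.42,0]),s['qpos'][2])
E
python3 st.py
```

```text
corner [19.6996 32.1069 10.9714] rot [-0.5201 -0.5045  0.0132] F [-4.6577 -0.0463 22.4836] M [ 0.0864 -0.2779 -0.0382] 47.51059783603915
```

```bash
python3 - <<'E'
from h import *
s,im=snap('wrist','w4');m,T=campose('wrist',s)
sn,i2=snap('scene','s4')
a=im[100:400,150:550];b=cv2.resize(i2[215:360,180:330],None,fx=2.6,fy=2.6,interpolation=2)
h=max(a.shape[0],b.shape[0]);f=lambda x:cv2.copyMakeBorder(x,0,h-x.shape[0],0,0,0)
cv2.imwrite('pics/w4c.png',np.hstack([f(a),f(b)])[...,::-1])
E
```

View pics/w4c.png

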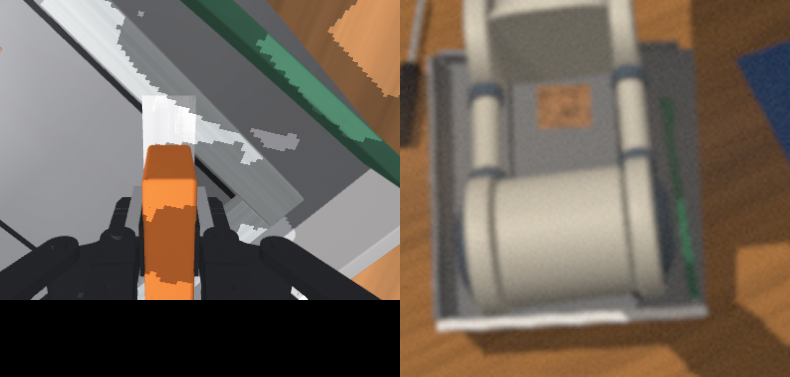

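The square lies in the tray about 20 mm from the wall and 25 mm from the guide, with floor contact. I'll ease the floor force.

move_arm --linear '[[0, 0, -0.002], [0, 0, -0.0015], [0, 0, 0], [0, 0, 0], [0, 0, 0], [0, 0, 0], [0, 0, 0], [0, 0, 0]]' --delta_rot '[[0, 0, 0], [0, 0, 0], [0, 0, 0], [0, 0, 0], [0, 0, 0], [0, 0, 0], [0, 0, 0], [0, 0, 0]]' --claw '[0.01, 0.01, 0.01, 0.01, 0.01, 0.01, 0.01, 0.01]'

```text
clock: 12.35
ee_pos: [0.6194, -0.1882, 0.0832]
orientation: [-160.5, -18.5, 107.4]
wrist_force: [6.4, -3.9, 4.9]
gripper_width: 0.0191
grip_force: 70.4
```

```bash
python3 st.py
```

```text
corner [19.8698 32.1073 10.6104] rot [-0.2432 -0.2568  0.0089] F [-2.7491  1.037  10.8626] M [ 0.059   0.0134 -0.0042] 47.09435410706988
```

move_arm --linear '[[0, 0, -0.001], [-0.002, 0.002, 0], [-0.002, 0.002, 0], [-0.002, 0.002, 0], [-0.002, 0.002, 0], [-0.0015, 0.0015, 0], [-0.001, 0.001, 0], [0, 0, 0]]' --delta_rot '[[0, 0, 0], [0, 0, 0], [0, 0, 0], [0, 0, 0], [0, 0, 0], [0, 0, 0], [0, 0, 0], [0, 0, 0]]' --claw '[0.01, 0.01, 0.01, 0.01, 0.01, 0.01, 0.01, 0.01]'

```text
clock: 13.35
ee_pos: [0.6309, -0.1931, 0.0769]
orientation: [-160.3, -18.6, 107.4]
wrist_force: [1.1, -1.1, 6.5]
gripper_width: 0.0191
grip_force: 70.3
```

```bash
python3 st.py
```

```text
corner [ 5.9205 31.7991 10.4356] rot [-0.0795 -0.0927 -0.0284] F [3.257  0.6613 9.5636] M [-0.1133 -0.4045  0.0527] 43.97555736812038
```

move_arm --linear '[[-0.001, 0.001, 0], [-0.001, 0.001, 0], [-0.001, 0.001, 0], [-0.001, 0.001, 0], [-0.001, 0.001, 0], [0, 0, 0], [0, 0, 0], [0, 0, 0]]' --delta_rot '[[0, 0, 0], [0, 0, 0], [0, 0, 0], [0, 0, 0], [0, 0, 0], [0, 0, 0], [0, 0, 0], [0, 0, 0]]' --claw '[0.01, 0.01, 0.01, 0.01, 0.01, 0.01, 0.01, 0.01]'

```text
clock: 14.35
ee_pos: [0.6336, -0.1941, 0.076]
orientation: [-159.8, -19.0, 107.2]
wrist_force: [-13.3, 6.8, 15.5]
gripper_width: 0.0192
grip_force: 70.6
```

```bash
python3 st.py
```

```text
corner [ 3.0963 31.6408 10.4513] rot [ 0.3284  0.2625 -0.0249] F [21.9376 -0.6018 10.1111] M [-0.1198 -3.4397 -0.4134] 42.56824018943659
```

Wall contact is flush: the moment puts the reaction near the middle of the leg. I'll ease that and slide towards the guide.

move_arm --linear '[[0.0014, -0.0014, 0], [0.002, 0.002, 0], [0.002, 0.002, 0], [0.002, 0.002, 0], [0.002, 0.002, 0], [0.002, 0.002, 0], [0.002, 0.002, 0], [0, 0, 0]]' --delta_rot '[[0, 0, 0], [0, 0, 0], [0, 0, 0], [0, 0, 0], [0, 0, 0], [0, 0, 0], [0, 0, 0], [0, 0, 0]]' --claw '[0.01, 0.01, 0.01, 0.01, 0.01, 0.01, 0.01, 0.01]'

```text
clock: 15.35
ee_pos: [0.6392, -0.1815, 0.0759]
orientation: [-159.8, -18.6, 107.1]
wrist_force: [-10.7, -5.6, 12.2]
gripper_width: 0.0191
grip_force: 70.4
```

```bash
python3 st.py
```

```text
corner [ 2.9092 18.0573 10.3877] rot [ 0.276  -0.0006  0.2277] F [13.7971  9.6596 10.5794] M [ 1.4742 -2.037  -0.0455] 42.42560333788524
```

move_arm --linear '[[0.001, -0.001, -0.001], [0.002, 0.002, 0], [0.002, 0.002, 0], [0.002, 0.002, 0], [0.002, 0.002, 0], [0.001, 0.001, 0], [0, 0, 0], [0, 0, 0]]' --delta_rot '[[0, 0, 0], [0, 0, 0], [0, 0, 0], [0, 0, 0], [0, 0, 0], [0, 0, 0], [0, 0, 0], [0, 0, 0]]' --claw '[0.01, 0.01, 0.01, 0.01, 0.01, 0.01, 0.01, 0.01]'

```text
clock: 16.35
ee_pos: [0.6448, -0.1691, 0.0758]
orientation: [-160.0, -18.6, 107.1]
wrist_force: [-5.8, -4.1, 6.3]
gripper_width: 0.0191
grip_force: 70.1
```

```bash
python3 st.py
```

```text
corner [ 2.9328  4.4771 10.4312] rot [ 0.1666 -0.0366  0.1663] F [7.6621 6.2703 7.0537] M [ 1.0287 -1.0263 -0.0154] 42.08904016780438
```

move_arm --linear '[[0.001, 0.001, 0], [0.001, 0.001, 0], [0.001, 0.001, 0], [0.001, 0.001, 0], [0, 0, 0], [0, 0, 0], [0, 0, 0], [0, 0, 0]]' --delta_rot '[[0, 0, 0], [0, 0, 0], [0, 0, 0], [0, 0, 0], [0, 0, 0], [0, 0, 0], [0, 0, 0], [0, 0, 0]]' --claw '[0.01, 0.01, 0.01, 0.01, 0.01, 0.01, 0.01, 0.01]'

```text
clock: 17.35
ee_pos: [0.6471, -0.164, 0.0758]
orientation: [-160.0, -18.6, 107.1]
wrist_force: [-6.0, -5.7, 6.6]
gripper_width: 0.0193
grip_force: 70.1
```

```bash
python3 st.py
```

```text
corner [ 2.9185 -1.1507 10.4521] rot [ 0.166  -0.0392  0.1672] F [7.4184 7.8116 7.5238] M [ 1.0929 -1.0089 -0.0726] 41.8596134195122
```

move_arm --linear '[[0.001, 0.001, 0], [0.001, 0.001, 0], [0.001, 0.001, 0], [0.0005, 0.0005, 0], [0, 0, 0], [0, 0, 0], [0, 0, 0], [0, 0, 0]]' --delta_rot '[[0, 0, 0], [0, 0, 0], [0, 0, 0], [0, 0, 0], [0, 0, 0], [0, 0, 0], [0, 0, 0], [0, 0, 0]]' --claw '[0.01, 0.01, 0.01, 0.01, 0.01, 0.01, 0.01, 0.01]'

```text
clock: 18.35
ee_pos: [0.6475, -0.1634, 0.0761]
orientation: [-159.7, -18.4, 106.9]
wrist_force: [-12.3, -18.1, 7.6]
gripper_width: 0.0189
grip_force: 70.3
```

```bash
python3 - <<'E'
exec(open('st.py').read())
s,im=snap('wrist','w5');cv2.imwrite('pics/w5c.png',cv2.resize(im[60:330,200:520],None,fx=2,fy=2,interpolation=1)[...,::-1])
E
```

```text
corner [ 2.6584 -1.5992 10.4962] rot [ 0.35   -0.1581  0.4826] F [ 8.3935 21.7219  8.1974] M [ 3.4872 -1.2597  0.4821] 41.66190489953776
```

View pics/w5c.png

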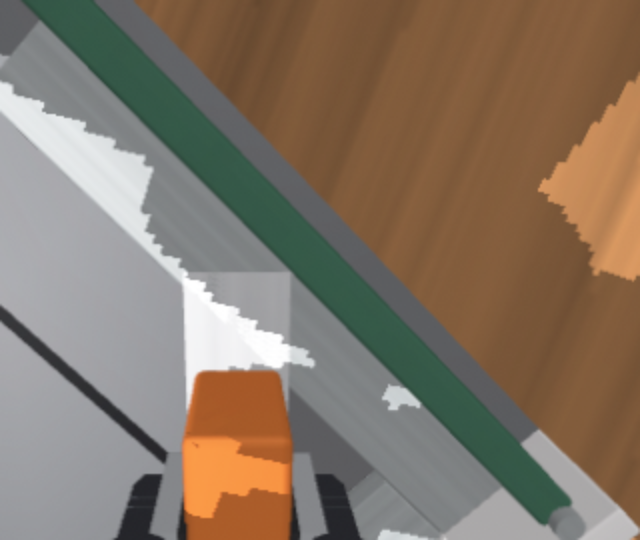

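The square has swung the guide to its stop. The wrist is turned about 0.5° (slight yaw), so I'll even the pressure: more onto the wall, with a small counter-turn.

move_arm --linear '[[-0.0007, 0.0007, 0], [-0.0007, 0.0007, 0], [0, 0, 0], [0, 0, 0], [0, 0, 0], [0, 0, 0], [0, 0, 0], [0, 0, 0]]' --delta_rot '[[0, 0, -0.003], [0, 0, -0.003], [0, 0, -0.003], [0, 0, 0], [0, 0, 0], [0, 0, 0], [0, 0, 0], [0, 0, 0]]' --claw '[0.01, 0.01, 0.01, 0.01, 0.01, 0.01, 0.01, 0.01]'

```text
clock: 19.4
ee_pos: [0.6476, -0.1634, 0.0762]
orientation: [-159.6, -18.7, 107.3]
wrist_force: [-20.7, -13.6, 11.9]
gripper_width: 0.0192
grip_force: 70.4
```

```bash
python3 st.py
```

```text
corner [ 3.0896 -1.9864 10.3778] rot [0.5617 0.0123 0.0185] F [18.8377 21.0408  7.7325] M [ 3.3359 -2.4315 -0.2773] 41.277282554875
```

```bash
python3 - <<'E'
from h import *
s,im=snap('wrist','w6')
a=cv2.imread('pics/w5.png')[...,::-1]
f=lambda x:cv2.resize(x[0:340,140:520],None,fx=1.05,fy=1.6,interpolation=2)
g=lambda x:cv2.resize(x[225:325,330:500],(390,230),interpolation=2)
h=lambda x:cv2.resize(x[60:225,200:440],(390,330),interpolation=2)
cv2.imwrite('pics/w6c.png',np.hstack([np.vstack([h(x),g(x)]) for x in(a,im)])[...,::-1])
E
```

```text
(no output)
```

View pics/w6c.png

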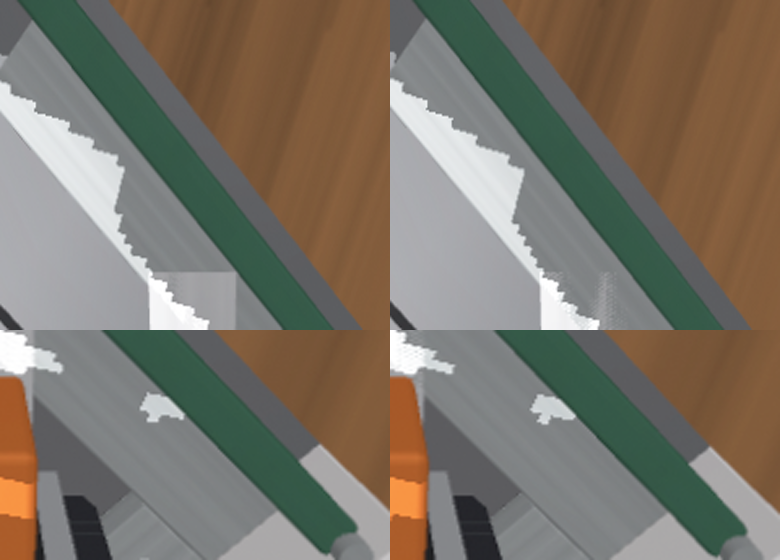

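Both views show the x leg against the green guide along its whole length. I'll compare the square's rotation with the tray's between the two frames.

```bash
cat > rel.py <<'E'
from h import *
import sys
def rel(f1,f2):
    a,b=[cv2.imread(f'pics/{f}.png',0) for f in(f1,f2)]
    def mot(poly):
        m=np.zeros_like(a);cv2.fillPoly(m,[np.int32(poly)],255)
        p=cv2.goodFeaturesToTrack(a,300,.005,4,mask=m);q,st,e=cv2.calcOpticalFlowPyrLK(a,b,p,None,winSize=(15,15))
        k=st[:,0]==1;M,inl=cv2.estimateAffinePartial2D(p[k],q[k],ransacReprojThreshold=.4)
        c=np.mean(poly,0);return np.degrees(np.arctan2(M[1,0],M[0,0])).round(3),(M[:,:2]@c+M[:,2]-c).round(2),int(inl.sum())
    print('leg edges+guide tip region square',mot([[200,78],[215,68],[440,310],[420,320],[285,190]]))
    print('bar+brace',mot([[290,190],[350,190],[350,320],[290,320]]))
    print('guide',mot([[215,60],[250,60],[485,310],[475,322]]))
    print('wood/rim',mot([[265,40],[400,40],[520,200],[520,330],[500,310]]))
    print('wall',mot([[420,325],[470,275],[520,320],[460,360]]))
rel(sys.argv[1],sys.argv[2])
E
python3 rel.py w5 w6; python3 - <<'E'
from h import *
# straight-line angles: leg inner edge (square) vs guide edge vs rim, by Hough-refined gradients
E
```

```text
leg edges+guide tip region square (np.float64(0.96), array([0.57, 0.34]), 11)
bar+brace (np.float64(0.293), array([ 0.29, -0.03]), 32)
guide (np.float64(0.504), array([2.93, 2.74]), 2)
wood/rim (np.float64(0.566), array([1.48, 1.37]), 9)
wall (np.float64(0.503), array([-0.14,  0.99]), 18)
```

The moment is small compared with the ±2 N·m a corner or tip contact would give, so both legs are seated. I'll hold it here for more than a second.

move_arm --linear '[[0, 0, 0], [0, 0, 0], [0, 0, 0], [0, 0, 0], [0, 0, 0], [0, 0, 0], [0, 0, 0], [0, 0, 0]]' --delta_rot '[[0, 0, 0.002], [0, 0, 0], [0, 0, 0], [0, 0, 0], [0, 0, 0], [0, 0, 0], [0, 0, 0], [0, 0, 0]]' --claw '[0.01, 0.01, 0.01, 0.01, 0.01, 0.01, 0.01, 0.01]'

```text
clock: 20.45
ee_pos: [0.6476, -0.1634, 0.0761]
orientation: [-159.6, -18.7, 107.2]
wrist_force: [-20.0, -13.9, 11.3]
gripper_width: 0.0193
grip_force: 70.4
```

```bash
python3 st.py
```

```text
corner [ 2.9905 -1.9003 10.3435] rot [0.5614 0.0156 0.1229] F [17.8632 21.0442  7.4531] M [ 3.359  -2.5698 -0.086 ] 41.278830063426376
```

move_arm --linear '[[0, 0, 0], [0, 0, 0], [0, 0, 0], [0, 0, 0], [0, 0, 0], [0, 0, 0], [0, 0, 0], [0, 0, 0]]' --delta_rot '[[0, 0, 0], [0, 0, 0], [0, 0, 0], [0, 0, 0], [0, 0, 0], [0, 0, 0], [0, 0, 0], [0, 0, 0]]' --claw '[0.01, 0.01, 0.01, 0.01, 0.01, 0.01, 0.01, 0.01]'

```text
clock: 21.45
ee_pos: [0.6476, -0.1634, 0.0761]
orientation: [-159.6, -18.7, 107.2]
wrist_force: [-20.5, -13.5, 10.8]
gripper_width: 0.0189
grip_force: 70.4
```

move_arm --linear '[[0, -0.003, 0], [0, -0.004, -0.001], [0, -0.004, -0.002], [0, -0.003, -0.004], [0, 0, -0.012], [0, 0, -0.02], [0, 0, -0.025], [0, 0, -0.03]]' --delta_rot '[[0, 0, 0], [0, 0, 0], [0, 0, 0], [0, 0, 0], [0, 0, 0], [0, 0, 0], [0, 0, 0], [0, 0, 0]]' --claw '[0.01, 0.01, 0.01, 0.01, 0.01, 0.01, 0.01, 0.01]'

```text
clock: 22.45
ee_pos: [0.6789, -0.1812, 0.1615]
orientation: [-160.2, -18.9, 107.7]
wrist_force: [1.4, -0.4, -1.9]
gripper_width: 0.0193
grip_force: 69.8
```

```bash
cat > gd.py <<'E'
from h import *
s=env.sense();print(s['clock'],s['wrist_force']);im0={n:cams.camera(n) for n in('top','scene','wrist')}
for n in('top','scene','wrist'): cv2.imwrite(f'pics/g_{n}.png',im0[n][...,::-1])
Oc=O+Q@np.array([.003,-.002,.0104])
def line(W):
    for i in range(3):
        p=np.polyfit(W[:,0],W[:,1],1);e=W[:,1]-np.polyval(p,W[:,0]);W=W[abs(e)<.006]
    return p,len(W)
for tag in('before','now'):
  for nm in('top','scene'):
    m=cams.camera_model(nm);T=m['T'];im=cv2.imread(f'pics/{nm}0.png')[...,::-1] if tag=='before' else im0[nm]
    hsv=cv2.cvtColor(im,cv2.COLOR_RGB2HSV);g=cv2.inRange(hsv,(55,60,30),(90,255,255));a=np.zeros_like(g)
    if nm=='top':a[165:240,335:385]=1
    else:a[245:340,270:310]=1
    v,u=np.nonzero(g*a);
    if len(u)<20: print(tag,nm,len(u));continue
    W=(onplane(m,T,np.c_[u,v],Oc+Z*.04,Z)-Oc)@Q;W=W[(W[:,0]>.02)&(W[:,0]<.15)]
    if len(W)>15: print(tag,nm,line(W),W[:,0].min(),W[:,0].max())
E
python3 gd.py; python3 st.py
```

```text
22.45 [ 1.4243 -0.4479 -1.851 ]
before top (array([ 0.1053, -0.0045]), 80) 0.020583772761706216 0.14954651538574762
before scene (array([ 0.109 , -0.0018]), 156) 0.020737343190482715 0.1498565617429526
now scene 1
corner [  9.4586   0.8568 104.2954] rot [-0.1055 -0.1379 -0.4423] F [ 0.1343 -0.5732 -0.1022] M [0.0423 0.0099 0.0395] 20.04073801439594
```

```bash
python3 - <<'E'
from h import *
Oc=O+Q@np.array([.003,-.002,.0104])
s,im=snap('wrist','w7');print(s['qd'])
S3=dict(s); 
def an(im,s):
    m,T=campose('wrist',s);hsv=cv2.cvtColor(im,cv2.COLOR_RGB2HSV);g=cv2.inRange(hsv,(60,80,40),(90,255,130))
    n,l,st,_=cv2.connectedComponentsWithStats(g);g=(l==1+np.argmax(st[1:,4]));v,u=np.nonzero(g)
    W=(onplane(m,T,np.c_[u,v],Oc+Z*.04,Z)-Oc)@Q
    r=[]
    for lo in np.arange(.01,.15,.01):
        q=(W[:,0]>=lo)&(W[:,0]<lo+.01)
        if q.sum()>10:r.append([lo+.005,W[q,1].min(),W[q,1].max()])
    r=np.array(r);print(len(u),r[[0,-1]],np.polyfit(r[:,0],r[:,1],1),np.polyfit(r[:,0],r[:,2],1))
an(im,s)
w3=cv2.imread('pics/w3.png')[...,::-1];s3=dict(s);s3['ee_pos']=tcp(.0202,.032,.1197);s3['orientation']=RPY;an(w3,s3)
cv2.imwrite('pics/w7c.png',im[...,::-1])
E
```

```text
[ 0.0446 -0.4795  5.2446 -0.1282 -1.7339 -0.0554]
3978 [[ 0.015  -0.007   0.0001]
 [ 0.145  -0.0076 -0.0003]] [-0.0031 -0.0071] [-0.0042  0.0002]
4242 [[ 0.015  -0.0055  0.003 ]
 [ 0.145   0.0076  0.0169]] [ 0.1035 -0.0076] [0.1057 0.0018]
```

View pics/w7c.png

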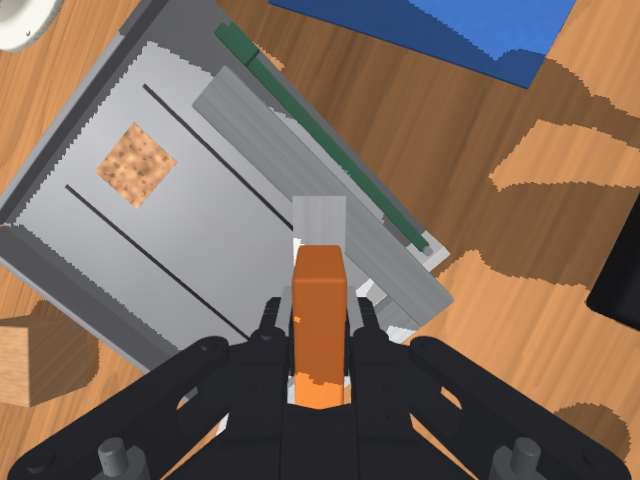

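The guide angle now measures about 0 (it was 0.105), with its face at y = 0: it is home. Next is the mat centre, from the earlier near view, then the way back.

```bash
python3 - <<'E'
from h import *
s=env.sense();s2=dict(s);s2['ee_pos']=np.array([.5721,.1759,.1654]);s2['orientation']=np.array([-179.8624,.1006,131.6837])
m,T=campose('wrist',s2);im=cv2.imread('pics/w2.png')[...,::-1];hsv=cv2.cvtColor(im,cv2.COLOR_RGB2HSV)
g=cv2.inRange(hsv,(100,120,40),(118,255,255));g=cv2.morphologyEx(g,cv2.MORPH_CLOSE,np.ones((5,5)))
n,l,st,_=cv2.connectedComponentsWithStats(g);g=(l==1+np.argmax(st[1:,4]));v,u=np.nonzero(g)
W=onz(m,T,np.c_[u,v],.003)[:,:2].astype(np.float32)
r=cv2.minAreaRect(W);print(r,cv2.boxPoints(r));c=np.array(r[0])
t=[c[0]+.008,c[1]+.002,.10];print(s['ee_pos'],s['orientation'])
print('up first'); s3=dict(s);s3['ee_pos']=s['ee_pos']+[0,0,.04]
plan([t[0],t[1],.13],[180,0,133],16,s3)
E
```

```text
((0.6048626899719238, 0.17233751714229584), (0.27880042791366577, 0.2788573205471039), 85.3462142944336) [[0.4546 0.0447]
 [0.7325 0.0221]
 [0.7551 0.3   ]
 [0.4772 0.3226]]
[ 0.6792 -0.1814  0.1605] [-160.3248  -18.8279  107.7469]
up first
L [[0.0198, 0.0065, 0.0098], [0.0199, 0.0068, 0.0094], [0.02, 0.0071, 0.009], [0.02, 0.0075, 0.0087], [0.02, 0.0078, 0.0083], [0.0201, 0.0081, 0.0079], [0.02, 0.0085, 0.0076], [0.02, 0.0088, 0.0072], [0.02, 0.0092, 0.0069], [0.0199, 0.0095, 0.0065], [0.0199, 0.0099, 0.0062], [0.0198, 0.0103, 0.0059], [0.0197, 0.0106, 0.0056], [0.0195, 0.011, 0.0053], [0.0194, 0.0114, 0.005], [0.0193, 0.0118, 0.0047]]
W [[-0.0164, -0.0246, -0.0235], [-0.0164, -0.0246, -0.0235], [-0.0164, -0.0246, -0.0235], [-0.0164, -0.0246, -0.0235], [-0.0164, -0.0246, -0.0235], [-0.0164, -0.0246, -0.0235], [-0.0164, -0.0246, -0.0235], [-0.0164, -0.0246, -0.0235], [-0.0164, -0.0246, -0.0235], [-0.0164, -0.0246, -0.0235], [-0.0164, -0.0246, -0.0235], [-0.0164, -0.0246, -0.0235], [-0.0164, -0.0246, -0.0235], [-0.0164, -0.0246, -0.0235], [-0.0164, -0.0246, -0.0235], [-0.0164, -0.0246, -0.0235]]
```

move_arm --linear '[[0.023, 0.003, 0.001], [0.023, 0.004, 0.001], [0.02, 0.007, 0.009], [0.02, 0.0075, 0.0087], [0.02, 0.0078, 0.0083], [0.02, 0.0081, 0.0079], [0.02, 0.0085, 0.0076], [0.02, 0.0088, 0.0072]]' --delta_rot '[[-0.0164, -0.0246, -0.0235], [-0.0164, -0.0246, -0.0235], [-0.0164, -0.0246, -0.0235], [-0.0164, -0.0246, -0.0235], [-0.0164, -0.0246, -0.0235], [-0.0164, -0.0246, -0.0235], [-0.0164, -0.0246, -0.0235], [-0.0164, -0.0246, -0.0235]]' --claw '[0.01, 0.01, 0.01, 0.01, 0.01, 0.01, 0.01, 0.01]'

```text
clock: 23.65
ee_pos: [0.6434, -0.0027, 0.1432]
orientation: [-171.2, -10.6, 121.4]
wrist_force: [0.3, -0.5, -3.4]
gripper_width: 0.0191
grip_force: 69.7
```

```bash
python3 - <<'E'
from h import *
s=env.sense();print(s['ee_pos'],s['orientation'],s['wrist_force'])
plan([.613,.174,.12],[180,0,133],8)
E
```

```text
[ 0.6434 -0.0027  0.1432] [-171.2271  -10.5814  121.3925] [ 0.252  -0.4502 -3.4006]
L [[0.02, 0.0092, 0.0053], [0.0199, 0.0096, 0.005], [0.0198, 0.0099, 0.0047], [0.0196, 0.0103, 0.0044], [0.0195, 0.0107, 0.004], [0.0193, 0.0111, 0.0037], [0.0192, 0.0115, 0.0035], [0.019, 0.0119, 0.0032]]
W [[-0.0167, -0.0249, -0.0234], [-0.0167, -0.0249, -0.0234], [-0.0167, -0.0249, -0.0234], [-0.0167, -0.0249, -0.0234], [-0.0167, -0.0249, -0.0234], [-0.0167, -0.0249, -0.0234], [-0.0167, -0.0249, -0.0234], [-0.0167, -0.0249, -0.0234]]
```

move_arm --linear '[[0.02, 0.009, 0.005], [0.02, 0.0096, 0.005], [0.0198, 0.01, 0.0047], [0.0196, 0.0103, 0.0044], [0.0195, 0.0107, 0.004], [0.0193, 0.011, 0.0037], [0.019, 0.0115, 0.0035], [0.019, 0.012, 0.003]]' --delta_rot '[[-0.0167, -0.0249, -0.0234], [-0.0167, -0.0249, -0.0234], [-0.0167, -0.0249, -0.0234], [-0.0167, -0.0249, -0.0234], [-0.0167, -0.0249, -0.0234], [-0.0167, -0.0249, -0.0234], [-0.0167, -0.0249, -0.0234], [-0.0167, -0.0249, -0.0234]]' --claw '[0.01, 0.01, 0.01, 0.01, 0.01, 0.01, 0.01, 0.01]'

```text
clock: 24.65
ee_pos: [0.6127, 0.1733, 0.12]
orientation: [-179.9, 0.0, 133.0]
wrist_force: [-0.5, -0.0, -3.3]
gripper_width: 0.0194
grip_force: 69.7
```

move_arm --linear '[[0, 0, 0], [0, 0, 0], [0, 0, 0.01], [0, 0, 0.02], [0, 0, 0.02], [0, 0, 0.01], [0, 0, 0], [0, 0, 0]]' --delta_rot '[[0, 0, 0], [0, 0, 0], [0, 0, 0], [0, 0, 0], [0, 0, 0], [0, 0, 0], [0, 0, 0], [0, 0, 0]]' --claw '[0.01, 0.01, 0.01, 0.01, 0.01, 0.01, 0.01, 0.01]'

```text
clock: 25.65
ee_pos: [0.6158, 0.1729, 0.0635]
orientation: [179.8, 0.1, 132.9]
wrist_force: [-0.1, 0.5, -2.9]
gripper_width: 0.0194
grip_force: 69.7
```

```bash
python3 - <<'E'
from h import *
s=env.sense();print(s['ee_pos'],s['orientation'],s['wrist_force'],s['torque'])
plan([.613,.174,.018],[180,0,133],1)
E
```

```text
[0.6158 0.1729 0.0635] [179.835    0.1471 132.9135] [-0.1183  0.5081 -2.9383] [ 0.0054 -0.0436  0.0026]
L [[0.0028, -0.0015, 0.0454]]
W [[0.0029, 0.0026, -0.0015]]
```

move_arm --linear '[[0.003, -0.0015, 0], [0, 0, 0.012], [0, 0, 0.014], [0, 0, 0.01], [0, 0, 0.004], [0, 0, 0.002], [0, 0, 0.001], [0, 0, 0]]' --delta_rot '[[0.003, 0.0026, 0], [0, 0, 0], [0, 0, 0], [0, 0, 0], [0, 0, 0], [0, 0, 0], [0, 0, 0], [0, 0, 0]]' --claw '[0.01, 0.01, 0.01, 0.01, 0.01, 0.01, 0.01, 0.01]'

```text
clock: 26.65
ee_pos: [0.6124, 0.1741, 0.0201]
orientation: [-180.0, -0.0, 132.9]
wrist_force: [-0.7, 0.3, -3.2]
gripper_width: 0.0191
grip_force: 69.8
```

move_arm --linear '[[0, 0, 0.001], [0, 0, 0.0005], [0, 0, 0.0005], [0, 0, 0], [0, 0, 0], [0, 0, 0], [0, 0, 0], [0, 0, 0]]' --delta_rot '[[0, 0, 0], [0, 0, 0], [0, 0, 0], [0, 0, 0], [0, 0, 0], [0, 0, 0], [0, 0, 0], [0, 0, 0]]' --claw '[0.01, 0.01, 0.01, 0.01, 0.01, 0.01, 0.01, 0.01]'

```text
clock: 27.65
ee_pos: [0.6122, 0.174, 0.0181]
orientation: [-180.0, -0.0, 132.9]
wrist_force: [-1.9, -1.6, 3.0]
gripper_width: 0.0191
grip_force: 70.7
```

```bash
python3 - <<'E'
from h import *
s=env.sense();print(s['ee_pos'],s['orientation'],s['wrist_force'],s['torque'])
E
```

```text
[0.6122 0.174  0.0181] [-179.9522   -0.0275  132.9166] [-1.9253 -1.625   3.0358] [-0.0895  0.2327 -0.0081]
```

The square is down on the mat with light contact. I'll release it and rise.

move_arm --linear '[[0, 0, 0], [0, 0, 0], [0, 0, 0], [0, 0, 0], [0, 0, 0], [0, 0, 0], [0, 0, 0], [0, 0, 0]]' --delta_rot '[[0, 0, 0], [0, 0, 0], [0, 0, 0], [0, 0, 0], [0, 0, 0], [0, 0, 0], [0, 0, 0], [0, 0, 0]]' --claw '[0.06, 0.06, 0.06, 0.06, 0.06, 0.06, 0.06, 0.06]'

```text
clock: 28.65
ee_pos: [0.6122, 0.174, 0.0177]
orientation: [-179.9, -0.0, 132.9]
wrist_force: [0.9, 0.1, -0.6]
gripper_width: 0.0598
grip_force: 0.0
```

move_arm --linear '[[0, 0, -0.008], [0, 0, -0.02], [0, 0, -0.03], [0, 0, -0.03], [0, 0, -0.03], [0, 0, -0.03], [0, 0, -0.01], [0, 0, 0]]' --delta_rot '[[0, 0, 0], [0, 0, 0], [0, 0, 0], [0, 0, 0], [0, 0, 0], [0, 0, 0], [0, 0, 0], [0, 0, 0]]' --claw '[0.06, 0.06, 0.06, 0.06, 0.06, 0.06, 0.06, 0.06]'

```text
clock: 29.65
ee_pos: [0.6127, 0.1741, 0.177]
orientation: [180.0, 0.0, 132.9]
wrist_force: [0.2, -0.5, -0.5]
gripper_width: 0.0602
grip_force: 0.0
```

```bash
python3 gd.py; python3 - <<'E'
import cv2,numpy as np
a=cv2.resize(cv2.imread('pics/g_wrist.png'),(400,300));b=cv2.resize(cv2.imread('pics/g_top.png')[150:300,200:400+60],(400,231))
cv2.imwrite('pics/fin.png',np.vstack([a,b]))
E
```

```text
29.65 [ 0.2264 -0.4536 -0.491 ]
before top (array([ 0.1053, -0.0045]), 80) 0.020583772761706216 0.14954651538574762
before scene (array([ 0.109 , -0.0018]), 156) 0.020737343190482715 0.1498565617429526
now top (array([-0.0062, -0.0021]), 84) 0.020583772761706216 0.14986044935322745
now scene (array([-0.0007, -0.0012]), 156) 0.020611042186708676 0.14903486335387114
```

View pics/fin.png

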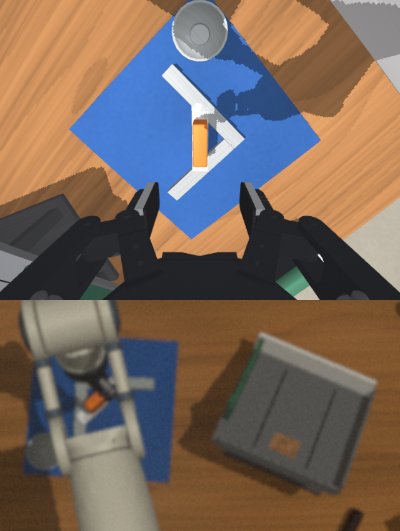

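The square lies flat in the middle of the mat, clear of the dish. Its grip is at (200,145) in the wrist view. Both fixed cameras put the guide at about 0 rad, so I'm handing in.

```bash
python3 -c "
from station import job
print(job.finish_job())"
```

```text
the job is handed in; nothing more can be done
None
```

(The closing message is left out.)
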